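# Charge the casting crucible through a spring-shuttered port

### The arm

A 6-joint arm with a two-finger parallel gripper is mounted at the origin on a cart in front of the work surface, level with it; the furniture and walls round the work are solid. World frame = base frame: x ahead of the robot, y to its left, z up, the work surface at z = 0. Lengths are in m, angles in rad, forces in N, time in s.
With the tool pointing down it reaches from about 0.35 to 0.975 m from the base axis. Payload 7.1 kg.
Tool frame: the origin (TCP) lies between the finger pads; the fingertips stand 8 mm ahead of it and the grasp point (between the pads) lies 11 mm behind it; z points along the fingers, y is the line along which they close (so a half turn about z gives the same grasp; the last joint's range is limited). The gripper opens to 88 mm and grips with 3 to 60 N. Pads are 20 mm wide; open, the fingers measure 115 mm over their backs; the gripper's body (75 mm by 178 mm) begins 61 mm behind the grasp point.
Start: joints at [1.29, 0.423, 1.63, -0, 1.089, -0.019], TCP at [0.162, 0.604, 0.231] pointing down, gripper open.
Joint ranges: [-3, 3], [-0.9, 2.11], [0.09, 2.58], [-1.31, 4.45], [0.11, 2.69], [-2.54, 2.54]. Speed limits (rad/s): [2.39, 2.39, 3.01, 3.14, 3.14, 3.14].

### API

Orientations are given as a unit quaternion [w, x, y, z].
In Python, from cell import read_state, snapshot, finish_job gives the robot as it stands.
- The arm moves only by the tool play_rows, never from a script. Its argument "increments" is a list that holds one entry, the list of rows, each a list of 7 numbers: the shift along the tool's x, y, z in m, then the turn, a rotation vector about the tool's x, y, z in rad, then the finger opening in m, from 0 to 0.0878. In form: [[[tx, ty, tz, wx, wy, wz, hand], ...]]. A call has 1 to 12 rows; each row shifts and turns the commanded pose from where the row before left it, along the tool's axes as they then stand; what a row does not reach is not made up. A row lasts 1/8 s, in which the tool goes at most 62.5 mm and 10.7 degrees, less where a joint would pass 70% of its speed; a pose out of reach is approached as far as the arm can. A call is refused whole if a number of a shift passes 0.0625 or a number of a turn 0.188, either way. A call with a gripper value outside its range is refused whole. The fingers move at their own pace and stop on an object; "force" is the grip in N (left out, the last holds). Time passes only in rows, so rows that do not move let the fingers close. It gives the time, the measured TCP pose, the force, the opening and the grip force at its end, in the units of the state.
- read_state(): the state, without advancing time (a new reading comes with each control period).
- snapshot(name): name is "scene" or "top" or "wrist"; returns a dict with "pixels" (420x560x3 uint8, red, green, blue), "intrinsics" (3x3 intrinsics, pixels), "T" (4x4, takes a point from camera to world coordinates). Camera axes: x right, y up, looking along -z (the intrinsics and any distortion apply to the point x, -y, -z); pixel columns grow to the right and rows downward; lengths in m; the calibration is good to about 2 mm. The wrist camera is an equidistant fisheye: a pixel r from the principal point sees the ray r / f radians off the axis. A picture is of the moment at which its call begins. There is no depth.
- finish_job(): hands the job in; it is judged then, once.
The state is a dict: "time": time; "joint_positions": joint angles; "joint_vel": joint speeds; "joint_torque": joint torques, N m; "eef_pos": TCP position; "ee_rot": TCP orientation; "wrist_force": force on the tool from outside, world axes, zero at the start; "torque": the same for the moment, N m; "opening": finger opening in m; "gripper_force": force on a finger pad.
Only numpy, scipy, OpenCV 4.12 (cv2) and the standard library are available. Lean on these libraries where they do the work, as an engineer would, in place of code of your own. Each camera call takes 0.05 s, during which the arm holds its last target. There are 200 camera calls.

### The job

Load the four gold alloy slugs into the crucible under the charging stand. Pick up the steel chute they lie in by its black handle, keep it level, and with its brass nose bar push the red gate of the stand back until you feel it come up against its stop; keep pressing it there gently but firmly (about 9 N, never more than 15 N) while you tip the chute nose-down, some 30 to 35 degrees, so that the slugs slide through into the crucible. Then back out so that the gate springs shut and stand the empty chute upright on the bench, leaving the other things where they are.

Things in the scene. Friction and masses are not known exactly. Their poses are not given: they have to be found in the camera images.
- chute: Loose steel chute (trough), 0.22 kg, 156 mm long, black handle fin on top. Origin: centre of its underside, on the bench when it stands; x points from the nose to the closed back end (nose bar at x = -75 mm, back end at +74 mm), z up. Trough 24 mm wide inside, 30 mm outside, walls 28 mm high; flat foot 46 mm wide under it from x = -28 to +72 mm.
- chute_handle (a point): Centre of the black handle fin, at chute (-10, 0, 50) mm, chute's axes. Fin 14 mm thick (y), 56 mm long (x), from 31 to 69 mm above the chute's underside, on a bridge plate 30 mm wide. Pinch it across its thickness from above with a strong grip (40 N or more), or it turns in the fingers under the push.
- chute_nose (a point): Axis of the round brass bar across the nose (12 mm diameter, 30 mm long along y), at chute (-75, 0, 12) mm, chute's axes. This bar does the pushing; turn the chute about it when tipping. Within 45 mm behind the bar nothing of the chute lies more than 6 mm below the bar's axis.
- chute_lip (a point): End of the trough's floor, at chute (-40, 0, 9) mm, chute's axes. From here to the bar the bottom is open (28 mm): the slugs drop out there. The floor is flat (4 mm up) behind x = +20 mm and rises 5 degrees from there to this lip, so a level chute keeps the slugs; they start to slide over at 15 to 20 degrees nose-down, and at 30 degrees all run out.
- stand: Charging stand fixed to the bench: grey frame, local x -74 to +24 mm, 85 mm wide, with an aluminium deck, top 59 mm above the bench. Origin: on the bench under the centre of the hole in the deck; z up. The chute comes from the open +x side; the gate opens towards -x. End block at the -x end, 20 mm above the deck; two rails 6 mm high along x at y = +-24 mm.
- stand_hole (a point): Centre of the square hole, 32 x 32 mm, in the deck of the stand, at the deck's top (stand (0, 0, 59) mm), with the stand's axes. The crucible's mouth is right under it.
- gate: Spring shutter on the deck: plate 3 mm thick, 40 mm wide, with a red upstand 36 mm wide, 23.5 mm high, 7 mm thick. Slides towards -x against a spring (1.3 N shut, 3 N open) to a stop screw, set somewhere between 27 and 37 mm of travel, that can only be felt: there the force climbs steeply. Springs shut when let go. Origin: on the deck at the foot of the push face (which looks to the stand's +x); axes as the stand's.
- gate_face (a point): Point on the red upstand's push face, 15 mm above the deck, on the centre line: the height for the axis of the chute's nose bar. At stand x = +10 mm shut, -17 to -27 mm at the stop (its setting differs each time). With the bar pressing at the stop at this height, the chute's open bottom lies over the hole.
- crucible: Clay crucible, 53 mm wide and 44 mm high, fixed in the stand under the hole. Origin: centre of its underside, 6 mm above the bench.
- slug_1: Short gold alloy slug, a polished slippery cylinder 10 mm in diameter and 10 mm high, 12 g, lying loose at the back of the chute. Origin: centre of one end face.
- slug_2: Short gold alloy slug, a polished slippery cylinder 10 mm in diameter and 10 mm high, 12 g, lying loose at the back of the chute. Origin: centre of one end face.
- slug_3: Short gold alloy slug, a polished slippery cylinder 10 mm in diameter and 10 mm high, 12 g, lying loose at the back of the chute. Origin: centre of one end face.
- slug_4: Short gold alloy slug, a polished slippery cylinder 10 mm in diameter and 10 mm high, 12 g, lying loose at the back of the chute. Origin: centre of one end face.
- mixing_bowl: Grey rubber mixing bowl, 104 mm wide, 60 mm high, a loose bystander to be left alone. Origin: centre of its underside.
- cast_grey: Plaster cast of a jaw, 49 x 60 x 36 mm, a loose bystander to be left alone. Origin: centre of its underside.
- tape_roll: Roll of tan tape, 96 mm across, 25 mm high, lying flat, a loose bystander to be left alone. Origin: centre of its underside.

How it is judged:
On the way, in this order (a step that is already met when the one before it is completed fails the run):
1. The chute is lifted off the bench, near level, the gate still shut (height (world z) of chute above 0.03 m and angle between chute's own z axis and vertical below 0.3 rad and x of gate_face in the frame of stand above 0.005 m), for 0.1 s.
2. The chute, near level, presses the gate against its stop (gate more than 25.5 mm open and more than 5 N, which only the stop can give) (contact force between chute and gate above 5 N and x of gate_face in the frame of stand below -0.0155 m and angle between chute's own z axis and vertical below 0.3 rad), for 0.2 s.
3. The chute is tipped more than 0.42 rad (24 degrees) while it keeps pressing the gate against its stop with more than 5 N, for half a second (contact force between chute and gate above 5 N and x of gate_face in the frame of stand below -0.0155 m and angle between chute's own z axis and vertical above 0.42 rad), for 0.5 s.
At the end, for the whole second after the job is handed in: All four slugs lie at rest in the crucible (within 24 mm of its axis, below its rim), the gate is shut again (within 4 mm), and the chute stands upright (within 0.1 rad) and at rest on the bench, let go (horizontal distance between each of slug_1, slug_2, slug_3, slug_4 and crucible below 0.024 m and z of slug_1 in the frame of crucible between 0 and 0.042 m and linear speed of each of slug_1, slug_2, slug_3, slug_4 below 0.03 m/s and z of slug_2 in the frame of crucible between 0 and 0.042 m and z of slug_3 in the frame of crucible between 0 and 0.042 m and z of slug_4 in the frame of crucible between 0 and 0.042 m and height (world z) of chute below 0.008 m and angle between chute's own z axis and vertical below 0.1 rad and linear speed of chute below 0.02 m/s and x of gate_face in the frame of stand above 0.006 m); the robot touches nothing.
It fails at once if The chute presses on the gate with more than 15 N (contact force between chute and gate above 15 N).
It fails at once if The mixing bowl is moved more than 2 cm (distance of mixing_bowl from where it was at the start of the episode above 0.02 m).
It fails at once if The cast grey is moved more than 2 cm (distance of cast_grey from where it was at the start of the episode above 0.02 m).
It fails at once if The tape roll is moved more than 2 cm (distance of tape_roll from where it was at the start of the episode above 0.02 m).
It also fails if it takes over 72 s, if anything falls off the work surface, if the arm or the gripper's body presses on something with over 40 N, if the wrist force passes 120 N, or if a joint passes its speed limit or range.

## Working session

There is one attempt and no reset: what is moved stays moved. The work goes in short steps, Python scripts to look and compute and a tool call to move; the robot and the scene stay as the last step left them, time stands still between calls to the robot, and variables do not carry over. Pictures are saved under pics/ and viewed, at most 10 in all, crops included, and the job is handed in when it is done.

Besides the shell and the picture viewer there is one more tool, called by a JSON object that holds its "fn" and its "kwargs". play_rows: Moves the arm, as the interface text tells. Its arguments: {"type":"object","properties":{"increments":{"type":"array","items":{"type":"array","items":{"type":"array","items":{"type":"number"}}}},"force":{"type":"number"}},"required":["increments"]}

```bash
mkdir -p pics
cat > h.py <<'E'
import numpy as np,cv2
from cell import read_state,snapshot,finish_job
def save(n,f):
    s=snapshot(n); cv2.imwrite('pics/'+f,s['pixels'][...,::-1]); np.savez('pics/'+f[:-4],**{k:np.array(v) for k,v in s.items()}); return s
def ray(s,uv,z):
    K=np.array(s['intrinsics']);T=np.array(s['T']);d=T[:3,:3]@np.array([(uv[0]-K[0,2])/K[0,0],-(uv[1]-K[1,2])/K[1,1],-1]);o=T[:3,3]
    return o+d*(z-o[2])/d[2]
E
python3 - <<'E'
from h import *
for n in('top','scene'):
    s=save(n,n+'0.png');print(n,np.round(s['intrinsics'],1).tolist(),np.round(s['T'],3).tolist(),s.keys())
st=read_state();print(st['eef_pos'],st['ee_rot'],st['time'])
E
```

```text
top [[429.7, 0.0, 283.2], [0.0, 429.7, 209.5], [0.0, 0.0, 1.0]] [[-0.089, 0.971, -0.224, 0.339], [-0.996, -0.086, 0.019, 0.042], [-0.001, 0.225, 0.974, 1.308], [0.0, 0.0, 0.0, 1.0]] dict_keys(['pixels', 'intrinsics', 'T'])
scene [[520.8, 0.0, 277.1], [0.0, 520.8, 208.0], [0.0, 0.0, 1.0]] [[0.682, 0.4, -0.612, -0.379], [-0.731, 0.395, -0.557, -0.888], [0.019, 0.827, 0.561, 1.015], [0.0, 0.0, 0.0, 1.0]] dict_keys(['pixels', 'intrinsics', 'T'])
[0.16161204 0.60325707 0.23000215] [-8.49190990e-05  1.30519244e-01  9.91445554e-01 -6.58550280e-04] 0.1
```

View pics/top0.png

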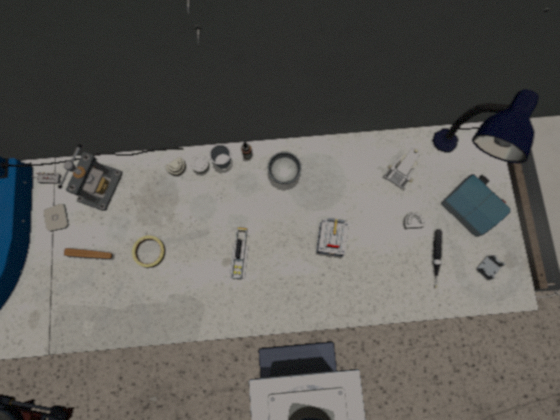

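View pics/scene0.png

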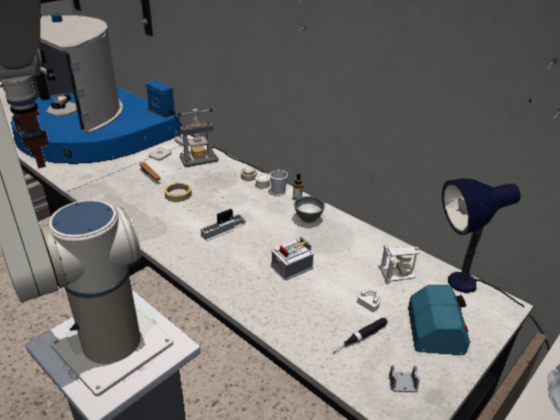

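Top view: chute near (240,253), stand near (332,238) with the red gate at its lower part, bowl (284,170), tape (149,251). Next I enlarge both.

Run:
```python
from h import *
t=cv2.imread('pics/top0.png');s=cv2.imread('pics/scene0.png')
r=lambda i,x,y,w,h:cv2.resize(i[y:y+h,x:x+w],(400,300),interpolation=cv2.INTER_CUBIC)
m=np.vstack([np.hstack([r(t,200,220,80,60),r(t,292,207,80,60)]),np.hstack([r(s,190,195,64,48),r(s,262,230,64,48)])])
m=np.clip(m*1.3,0,255).astype('uint8');cv2.imwrite('pics/m.png',m)
```

```text
(no output)
```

View pics/m.png

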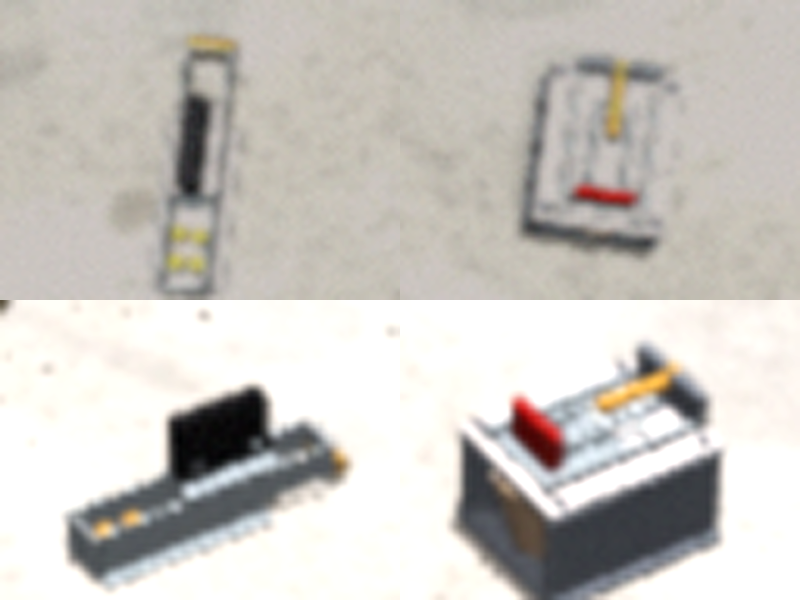

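Run:
```python
from h import *
s=dict(np.load('pics/top0.npz'));im=s['pixels'];hsv=cv2.cvtColor(im,cv2.COLOR_RGB2HSV).astype(int)
P=lambda u,v,z:np.round(ray(s,(u,v),z),4)
print('nose',P(242.4,228.8,.016),'back',P(237.2,278.2,.028))
def cen(mask,z,name):
    y,x=np.nonzero(mask);r=cv2.minAreaRect(np.c_[x,y].astype('float32'));print(name,len(x),P(x.mean(),y.mean(),z),[P(*c,z)[:2].tolist() for c in cv2.boxPoints(r)])
yy,xx=np.mgrid[:420,:560]
box=lambda x,y,w,h:(xx>=x)&(xx<x+w)&(yy>=y)&(yy<y+h)
cen((hsv[...,2]<70)&box(230,235,18,26),.06,'handle')
cen((hsv[...,1]>150)&((hsv[...,0]<8)|(hsv[...,0]>172))&box(318,235,30,20),.075,'gate')
for c in[(321.6,221.4),(348.6,223),(318.4,251.4),(344,254)]:print('deck',P(*c,.059))
print('screw',P(336.4,220,.07),P(334.4,234,.07))
st=read_state();w=snapshot('wrist');print(np.round(w['T'],3),np.round(w['intrinsics'],1));from scipy.spatial.transform import Rotation as R
q=st['ee_rot'];print(np.round(R.from_quat([*q[1:],q[0]]).as_matrix(),3))
```

```text
nose [0.5867 0.1457 0.016 ] back [0.4382 0.1699 0.028 ]
handle 83 [0.5211 0.1582 0.06  ] [[0.4949, 0.1692], [0.5496, 0.1596], [0.547, 0.1469], [0.4923, 0.1566]]
gate 16 [ 0.5026 -0.1148  0.075 ] [[0.5037, -0.1015], [0.5077, -0.1025], [0.5016, -0.1283], [0.4976, -0.1272]]
deck [ 0.5799 -0.093   0.059 ]
deck [ 0.568  -0.1721  0.059 ]
deck [ 0.492 -0.074  0.059]
deck [ 0.4779 -0.1475  0.059 ]
screw [ 0.5781 -0.1356  0.07  ] [ 0.5372 -0.1249  0.07  ]
[[ 0.259 -0.922 -0.287  0.082]
 [ 0.966  0.247  0.079  0.623]
 [-0.002 -0.297  0.955  0.384]
 [ 0.     0.     0.     1.   ]] [[325.2   0.  280.6]
 [  0.  325.2 211.3]
 [  0.    0.    1. ]]
[[-0.966  0.259 -0.   ]
 [ 0.259  0.966 -0.001]
 [-0.    -0.001 -1.   ]]
```

{"fn": "play_rows", "kwargs": {"increments": [[[-0.0385, -0.028, 0, 0, 0, 0, 0.06], [-0.0385, -0.028, 0, 0, 0, 0, 0.06], [-0.0385, -0.028, 0, 0, 0, 0, 0.06], [-0.0385, -0.028, 0, 0, 0, 0, 0.06], [-0.0385, -0.028, 0, 0, 0, 0, 0.06], [-0.0385, -0.028, 0, 0, 0, 0, 0.06], [-0.0385, -0.028, 0, 0, 0, 0, 0.06], [-0.0385, -0.028, 0, 0, 0, 0, 0.06], [-0.0385, -0.028, 0, 0, 0, 0, 0.06], [-0.0385, -0.028, 0, 0, 0, 0, 0.06], [-0.0385, -0.028, 0, 0, 0, 0, 0.06], [-0.0385, -0.028, 0, 0, 0, 0, 0.06]]]}}

```text
time: 1.65
eef_pos: [0.5218, 0.1582, 0.2306]
ee_rot: [-0.0, 0.131, 0.991, -0.0]
wrist_force: [-0.3, 0.3, 0.8]
opening: 0.0596
gripper_force: 0.0
```

{"fn": "play_rows", "kwargs": {"increments": [[[0, 0, 0, 0, 0, -0.1, 0.06], [0, 0, 0, 0, 0, 0, 0.06], [0, 0, 0, 0, 0, 0, 0.06]]]}}

```text
time: 2.02
eef_pos: [0.5207, 0.1599, 0.2306]
ee_rot: [-0.0, 0.081, 0.997, -0.0]
wrist_force: [-0.2, -0.4, -0.7]
opening: 0.0601
gripper_force: 0.0
```

Run:
```python
from h import *
save('wrist','w1.png')
```

```text
(no output)
```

View pics/w1.png

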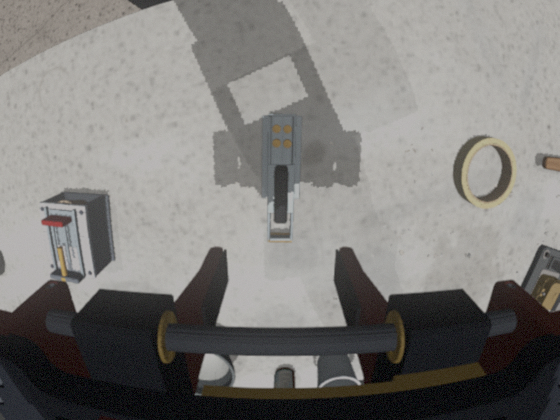

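Wrist view: chute between nose bar (281,239) and back (284,117), handle fin (281,195), stand at (75,235), gate upstand at (57,221). I cast fisheye rays for chute and stand.

```bash
cat >> h.py <<'E'
def fray(s,uv,z):
    K=np.array(s['intrinsics']);T=np.array(s['T']);d=np.array([(uv[0]-K[0,2])/K[0,0],(uv[1]-K[1,2])/K[1,1]]);r=np.hypot(*d)
    c=np.array([d[0]/r*np.sin(r),-d[1]/r*np.sin(r),-np.cos(r)]);w=T[:3,:3]@c;o=T[:3,3];return o+w*(z-o[2])/w[2]
E
python3 - <<'E'
from h import *
s=dict(np.load('pics/w1.npz'));im=s['pixels'];hsv=cv2.cvtColor(im,cv2.COLOR_RGB2HSV).astype(int)
yy,xx=np.mgrid[:420,:560];box=lambda x,y,w,h:(xx>=x)&(xx<x+w)&(yy>=y)&(yy<y+h)
P=lambda u,v,z:np.round(fray(s,(u,v),z),4)
def cen(mask,z,name):
    y,x=np.nonzero(mask);r=cv2.minAreaRect(np.c_[x,y].astype('float32'));print(name,len(x),np.round(r[0],1),r[1:],P(*r[0],z),[P(*c,z)[:2].tolist() for c in cv2.boxPoints(r)])
cen((hsv[...,2]<60)&box(271,160,20,68),.069,'handle')
cen((hsv[...,1]>90)&(hsv[...,0]<28)&box(266,234,32,12),.016,'nose')
cen((hsv[...,1]>120)&((hsv[...,0]<8)|(hsv[...,0]>172))&box(35,205,50,30),.0825,'gate')
print('back',P(268,117,.028),P(299,117,.028))
im2=cv2.resize(im[180:290,25:125],None,fx=5.4,fy=5.4,interpolation=cv2.INTER_CUBIC)[...,::-1];cv2.imwrite('pics/w1c.png',im2)
E
```

```text
handle 246 [281. 185.] ((12.0, 38.0), 0.0) [0.5095 0.16   0.069 ] [[0.5279, 0.1509], [0.4896, 0.1573], [0.4916, 0.1689], [0.5299, 0.1628]]
nose 0 [0. 0.] ((0.0, 0.0), 0.0) [ 0.1503 -0.2148  0.016 ] [[0.1503, -0.2148], [0.1503, -0.2148], [0.1503, -0.2148], [0.1503, -0.2148]]
gate 73 [ 52.  222.9] ((20.341697692871094, 3.845076560974121), 7.125016689300537) [ 0.5024 -0.1149  0.0825] [[0.5005, -0.1332], [0.4961, -0.1302], [0.5042, -0.0976], [0.5085, -0.1004]]
back [0.4414 0.157  0.028 ] [0.4468 0.1901 0.028 ]
```

View pics/w1c.png

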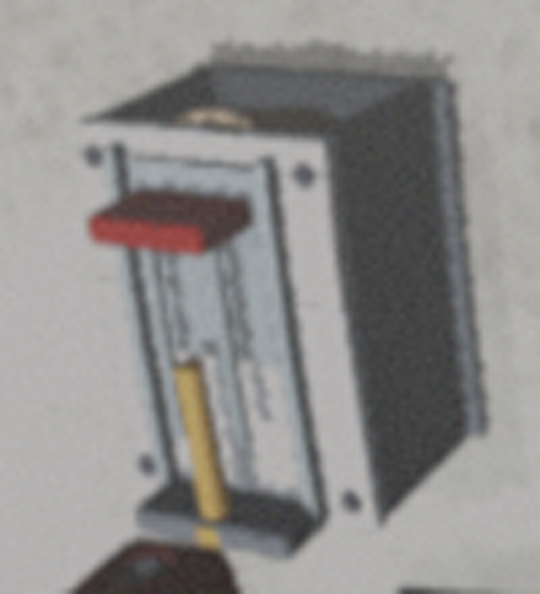

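Crop (x5.4, offset 25,180): deck corners (84,122), (328,140), (380,520); rails (118,145)-(172,487) and (268,158)-(318,520); red upstand top (148,237).

Run:
```python
from h import *
s=dict(np.load('pics/w1.npz'))
P=lambda u,v,z:np.round(fray(s,(u,v),z),4)
C=lambda u,v,z:P(u/5.4+25-.4,v/5.4+180-.4,z)
a=lambda p,q:np.round(np.degrees(np.arctan2(*(q-p)[1::-1])),1)
A,B,D=C(84,122,.059),C(328,140,.059),C(380,520,.059)
print('deck',A,B,D,a(B,D),a(A,B)-90,np.linalg.norm(A-B),np.linalg.norm(B-D))
l=C(118,145,.065),C(172,487,.065);r=C(268,158,.065),C(318,520,.065);print('rails',l,r,a(*l),a(*r))
print('upstand front-top edge?',C(92,222,.0825),C(138,197,.0825),C(250,202,.0825),'bottom face',C(205,250,.0825),C(93,240,.0825))
for u,v,z in[(281,165,.069),(281,222,.031),(281,204,.069),(281,239,.012),(281,239,.018),(268,240,.012),(293,240,.012),(284,117,.028)]:print(u,v,z,P(u,v,z))
im=s['pixels'];print(im[155:245:3,281].sum(1).tolist());print(im[240,262:300].tolist()[::3])
```

```text
deck [ 0.4774 -0.1472  0.059 ] [ 0.4947 -0.0733  0.059 ] [ 0.5867 -0.0958  0.059 ] -13.7 -13.200000000000003 0.0758979578117883 0.09471140374843995
rails (array([ 0.4839, -0.1323,  0.065 ]), array([ 0.5698, -0.1546,  0.065 ])) (array([ 0.4947, -0.0871,  0.065 ]), array([ 0.5824, -0.11  ,  0.065 ])) -14.6 -14.6
upstand front-top edge? [ 0.4971 -0.1316  0.0825] [ 0.4938 -0.1144  0.0825] [ 0.5001 -0.0817  0.0825] bottom face [ 0.5085 -0.0991  0.0825] [ 0.5011 -0.1332  0.0825]
281 165 0.069 [0.4896 0.1633 0.069 ]
281 222 0.031 [0.5609 0.1516 0.031 ]
281 204 0.069 [0.5289 0.1568 0.069 ]
281 239 0.012 [0.5894 0.1469 0.012 ]
281 239 0.018 [0.587  0.1473 0.018 ]
268 240 0.012 [0.5881 0.1308 0.012 ]
293 240 0.012 [0.5931 0.1614 0.012 ]
284 117 0.028 [0.4442 0.1741 0.028 ]
[321, 329, 340, 283, 144, 146, 161, 152, 153, 161, 176, 154, 195, 194, 182, 181, 194, 225, 234, 227, 226, 243, 221, 510, 506, 364, 279, 234, 505, 455]
[[184, 182, 180], [171, 171, 167], [154, 148, 132], [165, 162, 157], [164, 162, 154], [168, 164, 156], [166, 162, 154], [170, 164, 157], [163, 161, 156], [166, 163, 157], [160, 159, 157], [164, 163, 160], [169, 168, 165]]
```

{"fn": "play_rows", "kwargs": {"increments": [[[-0.002, -0.001, 0.0375, 0, 0, 0, 0.06], [0, 0, 0.0375, 0, 0, 0, 0.06], [0, 0, 0.0375, 0, 0, 0, 0.06], [0, 0, 0.0375, 0, 0, 0, 0.06], [0, 0, 0.025, 0, 0, 0, 0.06], [0, 0, 0.0125, 0, 0, 0, 0.06], [0, 0, 0, 0, 0, 0, 0.06]]]}}

```text
time: 2.95
eef_pos: [0.5224, 0.1585, 0.0428]
ee_rot: [-0.001, 0.081, 0.997, -0.0]
wrist_force: [0.6, -0.1, 0.0]
opening: 0.0597
gripper_force: 0.0
```

{"fn": "play_rows", "kwargs": {"increments": [[[0, 0, 0, 0, 0, 0, 0.03], [0, 0, 0, 0, 0, 0, 0.0], [0, 0, 0, 0, 0, 0, 0], [0, 0, 0, 0, 0, 0, 0], [0, 0, 0, 0, 0, 0, 0], [0, 0, 0, 0, 0, 0, 0], [0, 0, 0, 0, 0, 0, 0]]], "force": 55}}

```text
time: 3.82
eef_pos: [0.523, 0.1583, 0.0433]
ee_rot: [0.0, 0.081, 0.997, 0.0]
wrist_force: [-1.2, 1.0, 2.0]
opening: 0.0138
gripper_force: 55.0
```

{"fn": "play_rows", "kwargs": {"increments": [[[0, 0, -0.01, 0, 0, 0, 0], [0, 0, -0.02, 0, 0, 0, 0], [0, 0, -0.02, 0, 0, 0, 0], [0, 0, -0.02, 0, 0, 0, 0], [0, 0, -0.02, 0, 0, 0, 0], [0, 0, 0, 0, 0, 0, 0]]]}}

```text
time: 4.58
eef_pos: [0.5236, 0.1584, 0.1346]
ee_rot: [0.001, 0.081, 0.997, 0.0]
wrist_force: [-0.2, -0.5, -3.4]
opening: 0.0134
gripper_force: 55.0
```

{"fn": "play_rows", "kwargs": {"increments": [[[0.0073, -0.022, 0, 0, 0, 0, 0], [0.0073, -0.022, 0, 0, 0, 0, 0], [0.0073, -0.022, 0, 0, 0, 0, 0], [0.0073, -0.022, 0, 0, 0, 0, 0], [0.0073, -0.022, 0, 0, 0, 0, 0], [0.0073, -0.022, 0, 0, 0, 0, 0], [0.0073, -0.022, 0, 0, 0, 0, 0], [0.0073, -0.022, 0, 0, 0, 0, 0], [0.0073, -0.022, 0, 0, 0, 0, 0], [0.0073, -0.022, 0, 0, 0, 0, 0], [0.0073, -0.022, 0, 0, 0, 0, 0], [0.0073, -0.022, 0, 0, 0, 0, 0]]]}}

```text
time: 6.08
eef_pos: [0.3923, -0.0895, 0.133]
ee_rot: [-0.0, 0.081, 0.997, 0.0]
wrist_force: [-0.1, 0.7, -4.1]
opening: 0.0141
gripper_force: 55.0
```

{"fn": "play_rows", "kwargs": {"increments": [[[0, 0, 0, 0, 0, 0.041, 0], [0, 0, 0, 0, 0, 0.041, 0], [0, 0, 0, 0, 0, 0, 0], [0, 0, 0, 0, 0, 0, 0]]]}}

```text
time: 6.58
eef_pos: [0.3933, -0.0885, 0.1331]
ee_rot: [-0.0, 0.121, 0.993, -0.0]
wrist_force: [-0.5, -0.6, -3.0]
opening: 0.0136
gripper_force: 55.0
```

Run:
```python
from h import *
a=save('wrist','w2.png')['pixels'];s=save('scene','s2.png')['pixels'];save('top','t2.png')
c=cv2.resize(a[90:390,80:480],(800,600),interpolation=cv2.INTER_CUBIC);cv2.imwrite('pics/w2c.png',c[...,::-1])
print(read_state()['eef_pos'])
```

```text
[ 0.39367437 -0.0882359   0.13314313]
```

View pics/w2c.png

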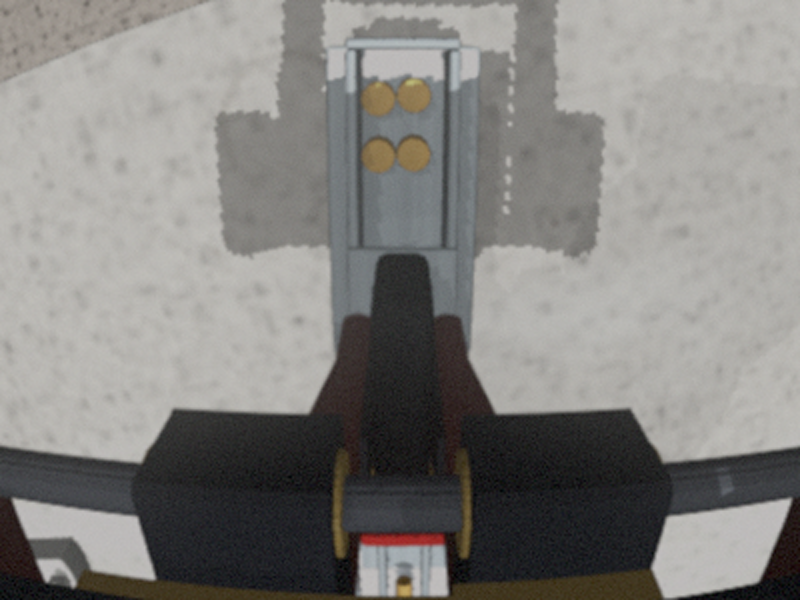

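Wrist view: four slugs at the back, chute centred on col 403, red gate 358–446 (centre 402), so laterally aligned. Lower and approach.

{"fn": "play_rows", "kwargs": {"increments": [[[0, 0, 0.007, 0, 0, 0, 0], [0, 0, 0.007, 0, 0, 0, 0], [0, 0, 0.007, 0, 0, 0, 0], [0, 0, 0.007, 0, 0, 0, 0], [0, 0, 0, 0, 0, 0, 0], [-0.005, 0, 0, 0, 0, 0, 0], [-0.005, 0, 0, 0, 0, 0, 0], [-0.005, 0, 0, 0, 0, 0, 0], [-0.005, 0, 0, 0, 0, 0, 0], [-0.005, 0, 0, 0, 0, 0, 0], [0, 0, 0, 0, 0, 0, 0], [0, 0, 0, 0, 0, 0, 0]]]}}

```text
time: 8.22
eef_pos: [0.4179, -0.0941, 0.1051]
ee_rot: [-0.0, 0.122, 0.993, 0.0]
wrist_force: [-0.5, -0.1, -3.1]
opening: 0.0135
gripper_force: 55.0
```

Run:
```python
from h import *
from scipy.spatial.transform import Rotation as R
w=dict(np.load('pics/w2.npz'));b=fray(w,(80+403/2,90+42/2),.1178);print('back',b,'d from TCP',np.hypot(*(b-[.3937,-.0882,0])[:2]))
s=save('scene','s3.png')['pixels']
K=w
S=snapshot('scene');T=np.linalg.inv(S['T']);p=T[:3,:3]@np.array([.50,-.11,.075])+T[:3,3];u=277.1+520.8*p[0]/-p[2];v=208-520.8*p[1]/-p[2];print(u,v)
u,v=int(u),int(v);c=cv2.resize(s[max(v-48,0):v+48,u-64:u+64],(800,600),interpolation=cv2.INTER_CUBIC);cv2.imwrite('pics/s3c.png',c[...,::-1])
st=read_state();print(st['eef_pos'],st['wrist_force'],st['torque'])
```

```text
back [ 0.31256685 -0.06989351  0.1178    ] d from TCP 0.08317280541391703
281.5696407493412 249.40954001956504
[ 0.41783575 -0.09413872  0.10511227] [-0.18650249 -0.32998652 -2.80046566] [ 0.02753633 -0.03850834 -0.010987  ]
```

View pics/s3c.png

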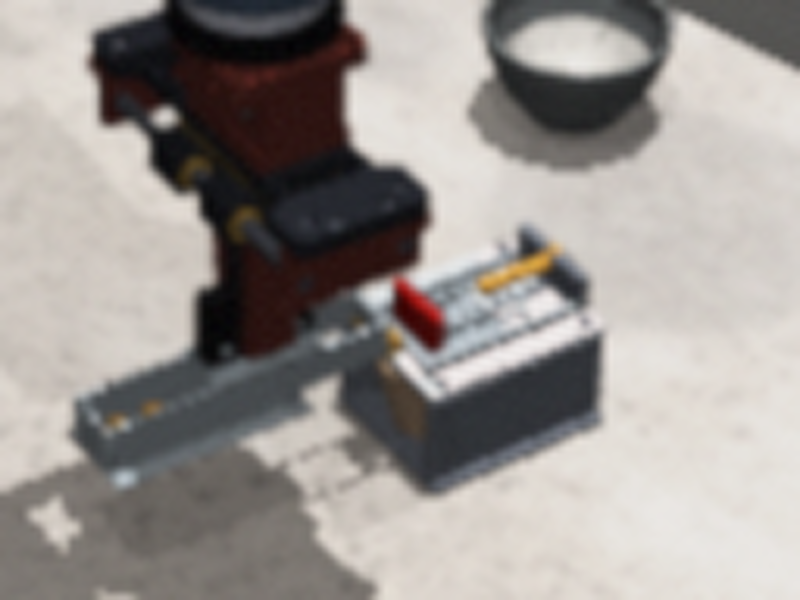

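The scene view shows the chute level, brass bar at (395,340) just in front of the red gate. Pushing on.

{"fn": "play_rows", "kwargs": {"increments": [[[-0.004, 0, 0, 0, 0, 0, 0], [-0.004, 0, 0, 0, 0, 0, 0], [-0.004, 0, 0, 0, 0, 0, 0], [-0.004, 0, 0, 0, 0, 0, 0], [-0.004, 0, 0, 0, 0, 0, 0], [-0.004, 0, 0, 0, 0, 0, 0], [-0.004, 0, 0, 0, 0, 0, 0], [0, 0, 0, 0, 0, 0, 0], [0, 0, 0, 0, 0, 0, 0]]]}}

```text
time: 9.45
eef_pos: [0.4452, -0.101, 0.1052]
ee_rot: [-0.0, 0.122, 0.993, 0.0]
wrist_force: [-2.9, 1.2, -3.1]
opening: 0.0137
gripper_force: 55.0
```

{"fn": "play_rows", "kwargs": {"increments": [[[-0.002, 0, 0, 0, 0, 0, 0], [-0.002, 0, 0, 0, 0, 0, 0], [0, 0, 0, 0, 0, 0, 0], [0, 0, 0, 0, 0, 0, 0]]]}}

```text
time: 9.95
eef_pos: [0.4492, -0.1019, 0.1052]
ee_rot: [0.0, 0.122, 0.993, -0.0]
wrist_force: [-1.5, 0.8, -3.1]
opening: 0.0138
gripper_force: 55.0
```

{"fn": "play_rows", "kwargs": {"increments": [[[-0.001, 0, 0, 0, 0, 0, 0], [-0.001, 0, 0, 0, 0, 0, 0], [-0.001, 0, 0, 0, 0, 0, 0], [0, 0, 0, 0, 0, 0, 0]]]}}

```text
time: 10.45
eef_pos: [0.4522, -0.1027, 0.1052]
ee_rot: [0.0, 0.122, 0.993, -0.0]
wrist_force: [-2.7, 0.5, -3.6]
opening: 0.0139
gripper_force: 55.0
```

{"fn": "play_rows", "kwargs": {"increments": [[[-0.001, 0, 0, 0, 0, 0, 0], [0, 0, 0, 0, 0, 0, 0]]]}}

```text
time: 10.7
eef_pos: [0.4531, -0.1029, 0.1052]
ee_rot: [0.0, 0.122, 0.993, 0.0]
wrist_force: [-1.5, -0.4, -2.6]
opening: 0.0136
gripper_force: 55.0
```

{"fn": "play_rows", "kwargs": {"increments": [[[-0.001, 0, 0, 0, 0, 0, 0], [0, 0, 0, 0, 0, 0, 0]]]}}

```text
time: 10.95
eef_pos: [0.4541, -0.1032, 0.1052]
ee_rot: [0.0, 0.122, 0.993, -0.0]
wrist_force: [-1.5, 0.6, -3.3]
opening: 0.0139
gripper_force: 55.0
```

{"fn": "play_rows", "kwargs": {"increments": [[[-0.001, 0, 0, 0, 0, 0, 0], [0, 0, 0, 0, 0, 0, 0]]]}}

```text
time: 11.2
eef_pos: [0.4551, -0.1034, 0.1052]
ee_rot: [0.0, 0.122, 0.993, -0.0]
wrist_force: [-3.0, 1.6, -4.2]
opening: 0.0139
gripper_force: 55.0
```

{"fn": "play_rows", "kwargs": {"increments": [[[-0.001, 0, 0, 0, 0, 0, 0], [0, 0, 0, 0, 0, 0, 0]]]}}

```text
time: 11.45
eef_pos: [0.4561, -0.1036, 0.1052]
ee_rot: [0.0, 0.122, 0.993, -0.0]
wrist_force: [-2.2, 0.4, -3.1]
opening: 0.0135
gripper_force: 55.0
```

{"fn": "play_rows", "kwargs": {"increments": [[[-0.001, 0, 0, 0, 0, 0, 0], [0, 0, 0, 0, 0, 0, 0]]]}}

```text
time: 11.7
eef_pos: [0.457, -0.1039, 0.1052]
ee_rot: [0.0, 0.122, 0.993, -0.0]
wrist_force: [-2.4, 0.8, -2.7]
opening: 0.0135
gripper_force: 55.0
```

{"fn": "play_rows", "kwargs": {"increments": [[[-0.001, 0, 0, 0, 0, 0, 0], [0, 0, 0, 0, 0, 0, 0]]]}}

```text
time: 11.95
eef_pos: [0.458, -0.1041, 0.1052]
ee_rot: [0.0, 0.122, 0.993, 0.0]
wrist_force: [-2.2, 0.1, -3.6]
opening: 0.0136
gripper_force: 55.0
```

{"fn": "play_rows", "kwargs": {"increments": [[[-0.001, 0, 0, 0, 0, 0, 0], [0, 0, 0, 0, 0, 0, 0]]]}}

```text
time: 12.2
eef_pos: [0.459, -0.1044, 0.1052]
ee_rot: [0.0, 0.122, 0.993, 0.0]
wrist_force: [-2.4, 0.8, -3.3]
opening: 0.0137
gripper_force: 55.0
```

{"fn": "play_rows", "kwargs": {"increments": [[[-0.001, 0, 0, 0, 0, 0, 0], [0, 0, 0, 0, 0, 0, 0]]]}}

```text
time: 12.45
eef_pos: [0.4599, -0.1046, 0.1052]
ee_rot: [0.0, 0.122, 0.993, -0.0]
wrist_force: [-2.4, 0.3, -3.6]
opening: 0.0138
gripper_force: 55.0
```

{"fn": "play_rows", "kwargs": {"increments": [[[-0.0005, 0, 0, 0, 0, 0, 0], [0, 0, 0, 0, 0, 0, 0]]]}}

```text
time: 12.7
eef_pos: [0.4604, -0.1047, 0.1052]
ee_rot: [0.0, 0.122, 0.993, 0.0]
wrist_force: [-2.1, 1.5, -3.7]
opening: 0.0137
gripper_force: 55.0
```

{"fn": "play_rows", "kwargs": {"increments": [[[-0.0007, 0, 0, 0, 0, 0, 0], [0, 0, 0, 0, 0, 0, 0]]]}}

```text
time: 12.95
eef_pos: [0.4611, -0.1049, 0.1052]
ee_rot: [0.0, 0.122, 0.993, -0.0]
wrist_force: [-2.1, 1.7, -2.4]
opening: 0.0135
gripper_force: 55.0
```

{"fn": "play_rows", "kwargs": {"increments": [[[-0.0007, 0, 0, 0, 0, 0, 0], [0, 0, 0, 0, 0, 0, 0]]]}}

```text
time: 13.2
eef_pos: [0.4615, -0.105, 0.1051]
ee_rot: [-0.0, 0.122, 0.993, 0.0]
wrist_force: [-3.1, 1.6, -2.4]
opening: 0.0135
gripper_force: 55.0
```

{"fn": "play_rows", "kwargs": {"increments": [[[-0.0007, 0, 0, 0, 0, 0, 0], [0, 0, 0, 0, 0, 0, 0]]]}}

```text
time: 13.45
eef_pos: [0.4616, -0.1051, 0.105]
ee_rot: [-0.001, 0.122, 0.993, 0.0]
wrist_force: [-4.7, 1.8, -3.4]
opening: 0.0139
gripper_force: 55.0
```

{"fn": "play_rows", "kwargs": {"increments": [[[-0.0007, 0, 0, 0, 0, 0, 0], [0, 0, 0, 0, 0, 0, 0]]]}}

```text
time: 13.7
eef_pos: [0.4617, -0.1051, 0.1048]
ee_rot: [-0.001, 0.122, 0.993, 0.0]
wrist_force: [-6.2, 2.5, -2.8]
opening: 0.0136
gripper_force: 55.0
```

{"fn": "play_rows", "kwargs": {"increments": [[[-0.0005, 0, 0, 0, 0, 0, 0], [-0.0005, 0, 0, 0, 0, 0, 0], [0, 0, 0, 0, 0, 0, 0]]]}}

```text
time: 14.08
eef_pos: [0.4618, -0.1051, 0.1046]
ee_rot: [-0.002, 0.122, 0.993, 0.0]
wrist_force: [-7.9, 1.8, -1.4]
opening: 0.0134
gripper_force: 55.0
```

{"fn": "play_rows", "kwargs": {"increments": [[[0, 0, 0, 0, 0, 0, 0]]]}}

```text
time: 14.2
eef_pos: [0.4618, -0.1052, 0.1046]
ee_rot: [-0.002, 0.122, 0.993, 0.0]
wrist_force: [-8.3, 2.0, -3.4]
opening: 0.0138
gripper_force: 55.0
```

{"fn": "play_rows", "kwargs": {"increments": [[[-0.0008, 0, -0.0016, 0, 0.025, 0, 0], [-0.0008, 0, -0.0016, 0, 0.025, 0, 0], [-0.0008, 0, -0.0016, 0, 0.025, 0, 0], [-0.0008, 0, -0.0016, 0, 0.025, 0, 0], [0, 0, 0, 0, 0, 0, 0]]]}}

```text
time: 14.82
eef_pos: [0.4652, -0.106, 0.1109]
ee_rot: [-0.052, 0.121, 0.991, 0.006]
wrist_force: [-7.5, 2.3, -1.9]
opening: 0.014
gripper_force: 55.0
```

{"fn": "play_rows", "kwargs": {"increments": [[[0, 0, 0, 0, 0, 0, 0]]]}}

```text
time: 14.95
eef_pos: [0.4652, -0.106, 0.1109]
ee_rot: [-0.052, 0.121, 0.991, 0.006]
wrist_force: [-7.1, 1.2, -2.8]
opening: 0.0142
gripper_force: 55.0
```

{"fn": "play_rows", "kwargs": {"increments": [[[-0.001, 0, -0.0016, 0, 0.025, 0, 0], [-0.001, 0, -0.0016, 0, 0.025, 0, 0], [-0.001, 0, -0.0016, 0, 0.025, 0, 0], [-0.001, 0, -0.0016, 0, 0.025, 0, 0], [0, 0, 0, 0, 0, 0, 0]]]}}

```text
time: 15.58
eef_pos: [0.4694, -0.107, 0.1166]
ee_rot: [-0.103, 0.121, 0.987, 0.012]
wrist_force: [-9.4, 2.3, 0.0]
opening: 0.0135
gripper_force: 55.0
```

{"fn": "play_rows", "kwargs": {"increments": [[[0, 0, 0, 0, 0, 0, 0]]]}}

```text
time: 15.7
eef_pos: [0.4693, -0.107, 0.1165]
ee_rot: [-0.102, 0.121, 0.987, 0.012]
wrist_force: [-9.7, 2.6, -2.8]
opening: 0.0134
gripper_force: 55.0
```

{"fn": "play_rows", "kwargs": {"increments": [[[-0.0008, 0, -0.0016, 0, 0.025, 0, 0], [-0.0008, 0, -0.0016, 0, 0.025, 0, 0], [-0.0008, 0, -0.0016, 0, 0.025, 0, 0], [-0.0008, 0, -0.0016, 0, 0.025, 0, 0], [0, 0, 0, 0, 0, 0, 0]]]}}

```text
time: 16.32
eef_pos: [0.4739, -0.1082, 0.1221]
ee_rot: [-0.152, 0.12, 0.981, 0.019]
wrist_force: [-9.4, 3.1, -1.1]
opening: 0.0137
gripper_force: 55.0
```

{"fn": "play_rows", "kwargs": {"increments": [[[0, 0, 0, 0, 0, 0, 0]]]}}

```text
time: 16.45
eef_pos: [0.4739, -0.1082, 0.1221]
ee_rot: [-0.151, 0.12, 0.981, 0.018]
wrist_force: [-9.0, 3.3, -3.4]
opening: 0.0139
gripper_force: 55.0
```

{"fn": "play_rows", "kwargs": {"increments": [[[-0.0008, 0, -0.0016, 0, 0.025, 0, 0], [-0.0008, 0, -0.0016, 0, 0.025, 0, 0], [-0.0008, 0, -0.0016, 0, 0.025, 0, 0], [-0.0008, 0, -0.0016, 0, 0.025, 0, 0], [0, 0, 0, 0, 0, 0, 0]]]}}

```text
time: 17.08
eef_pos: [0.479, -0.1095, 0.1271]
ee_rot: [-0.201, 0.119, 0.972, 0.024]
wrist_force: [-8.5, 2.6, -1.3]
opening: 0.0136
gripper_force: 55.0
```

{"fn": "play_rows", "kwargs": {"increments": [[[0, 0, 0, 0, 0, 0, 0]]]}}

```text
time: 17.2
eef_pos: [0.479, -0.1094, 0.1272]
ee_rot: [-0.2, 0.119, 0.972, 0.024]
wrist_force: [-9.5, 2.5, -2.0]
opening: 0.0138
gripper_force: 55.0
```

{"fn": "play_rows", "kwargs": {"increments": [[[-0.0008, 0, -0.0017, 0, 0.025, 0, 0], [-0.0008, 0, -0.0017, 0, 0.025, 0, 0], [-0.0008, 0, -0.0017, 0, 0.025, 0, 0], [-0.0008, 0, -0.0017, 0, 0.025, 0, 0], [0, 0, 0, 0, 0, 0, 0]]]}}

```text
time: 17.82
eef_pos: [0.4846, -0.1108, 0.132]
ee_rot: [-0.249, 0.118, 0.961, 0.03]
wrist_force: [-10.4, 3.8, -1.8]
opening: 0.0137
gripper_force: 55.0
```

{"fn": "play_rows", "kwargs": {"increments": [[[0, 0, 0, 0, 0, 0, 0]]]}}

```text
time: 17.95
eef_pos: [0.4845, -0.1108, 0.132]
ee_rot: [-0.249, 0.118, 0.961, 0.03]
wrist_force: [-11.3, 2.6, -2.0]
opening: 0.0133
gripper_force: 55.0
```

{"fn": "play_rows", "kwargs": {"increments": [[[-0.0007, 0, -0.0016, 0, 0.025, 0, 0], [-0.0007, 0, -0.0016, 0, 0.025, 0, 0], [-0.0007, 0, -0.0016, 0, 0.025, 0, 0], [-0.0007, 0, -0.0016, 0, 0.025, 0, 0], [0, 0, 0, 0, 0, 0, 0]]]}}

```text
time: 18.58
eef_pos: [0.4904, -0.1123, 0.1362]
ee_rot: [-0.296, 0.116, 0.947, 0.036]
wrist_force: [-10.9, 3.7, -1.7]
opening: 0.0139
gripper_force: 55.0
```

{"fn": "play_rows", "kwargs": {"increments": [[[0, 0, 0, 0, 0, 0, 0], [0, 0, 0, 0, 0, 0, 0], [0, 0, 0, 0, 0, 0, 0], [0, 0, 0, 0, 0, 0, 0], [0, 0, 0, 0, 0, 0, 0], [0, 0, 0, 0, 0, 0, 0], [0, 0, 0, 0, 0, 0, 0], [0, 0, 0, 0, 0, 0, 0]]]}}

```text
time: 19.58
eef_pos: [0.4903, -0.1122, 0.1361]
ee_rot: [-0.296, 0.116, 0.947, 0.036]
wrist_force: [-9.8, 2.9, -2.4]
opening: 0.0133
gripper_force: 55.0
```

Run:
```python
from h import *
a=save('wrist','w4.png')['pixels'];s=save('scene','s4.png')['pixels']
c=np.hstack([cv2.resize(a[40:390,140:420],(400,500),interpolation=cv2.INTER_CUBIC),cv2.resize(s[200:300,230:310],(400,500),interpolation=cv2.INTER_CUBIC)]);cv2.imwrite('pics/w4c.png',c[...,::-1])
st=read_state();print(st['wrist_force'],st['ee_rot'])
```

```text
[-10.56907611   2.25408588  -2.67614891] [-0.29606035  0.11607979  0.94739849  0.03619172]
```

View pics/w4c.png

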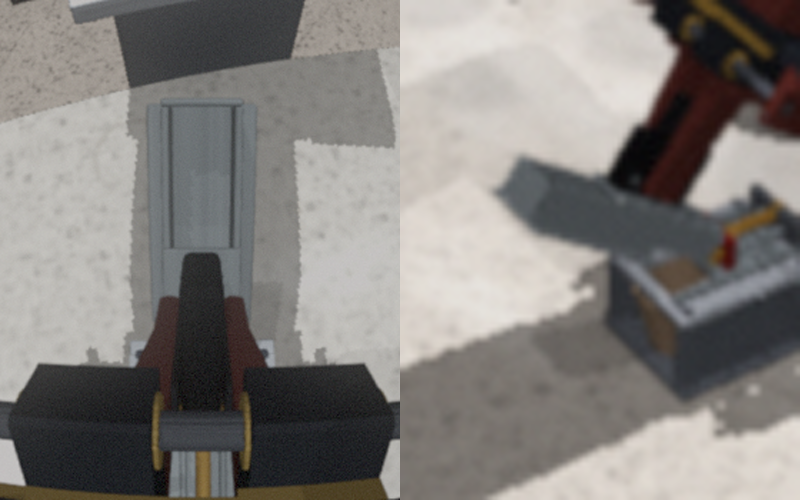

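Chute's rear is empty, tilt 34.6° with the gate pressed at its stop. Hold a bit longer, then back out.

{"fn": "play_rows", "kwargs": {"increments": [[[0, 0, 0, 0, 0, 0, 0], [0, 0, 0, 0, 0, 0, 0], [0, 0, 0, 0, 0, 0, 0], [0, 0, 0, 0, 0, 0, 0], [0.004, 0, 0.0028, 0, 0, 0, 0], [0.0066, 0, 0.0045, 0, 0, 0, 0], [0.0066, 0, 0.0045, 0, 0, 0, 0], [0.0066, 0, 0.0045, 0, 0, 0, 0], [0.0066, 0, 0.0045, 0, 0, 0, 0], [0.0066, 0, 0.0045, 0, 0, 0, 0], [0, 0, 0, 0, 0, 0, 0]]]}}

```text
time: 21.05
eef_pos: [0.4488, -0.1018, 0.1367]
ee_rot: [-0.293, 0.116, 0.948, 0.036]
wrist_force: [1.0, -0.1, -2.2]
opening: 0.0138
gripper_force: 55.0
```

{"fn": "play_rows", "kwargs": {"increments": [[[0.0082, 0, 0.0057, 0, 0, 0, 0], [0.0082, 0, 0.0057, 0, 0, 0, 0], [0.0082, 0, 0.0057, 0, 0, 0, 0], [0.0082, 0, 0.0057, 0, 0, 0, 0], [0, 0, 0, 0, 0, 0, 0]]]}}

```text
time: 21.68
eef_pos: [0.4095, -0.0921, 0.1364]
ee_rot: [-0.294, 0.116, 0.948, 0.036]
wrist_force: [-0.2, 0.7, -3.1]
opening: 0.0133
gripper_force: 55.0
```

Run:
```python
from h import *
a=save('wrist','w5.png')['pixels'];s=save('scene','s5.png')['pixels'];t=save('top','t5.png')['pixels']
c=np.hstack([cv2.resize(a[40:390,140:420],(400,500),interpolation=cv2.INTER_CUBIC),cv2.resize(s[200:300,230:310],(400,500),interpolation=cv2.INTER_CUBIC)]);cv2.imwrite('pics/w5c.png',c[...,::-1])
st=read_state();print(st['eef_pos'],st['wrist_force'],st['ee_rot'])
```

```text
[ 0.410766   -0.09239857  0.13630372] [-0.1072542  -0.45376039 -2.89610736] [-0.29299778  0.11619762  0.94834728  0.03588669]
```

View pics/w5c.png

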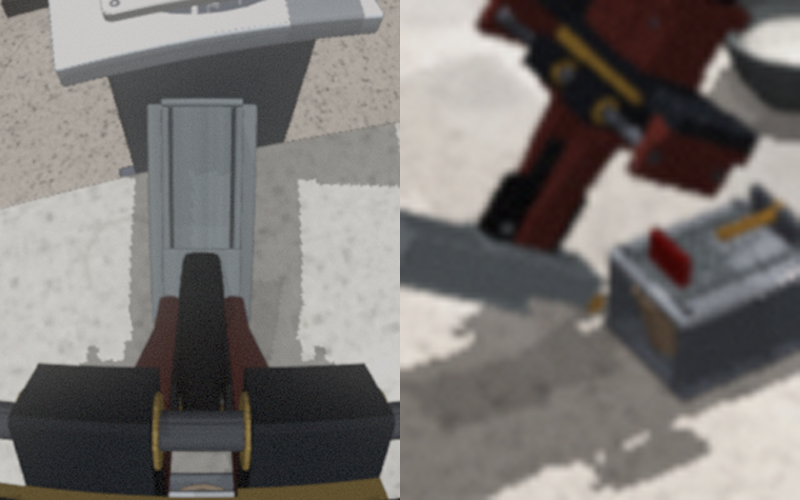

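Gate is shut (red upstand at its front position), deck clear. Level out, carry back and set down at the original place.

{"fn": "play_rows", "kwargs": {"increments": [[[0, 0, 0, 0, -0.1, 0, 0], [0, 0, 0, 0, -0.1, 0, 0], [0, 0, 0, 0, -0.1, 0, 0], [0, 0, 0, 0, -0.1, 0, 0], [0, 0, 0, 0, -0.1, 0, 0], [0, 0, 0, 0, -0.1, 0, 0], [0, 0, 0, 0, 0, 0, 0]]]}}

```text
time: 22.7
eef_pos: [0.4089, -0.0919, 0.1364]
ee_rot: [-0.001, 0.122, 0.993, 0.0]
wrist_force: [0.7, 0.7, -3.2]
opening: 0.014
gripper_force: 55.0
```

{"fn": "play_rows", "kwargs": {"increments": [[[-0.004, 0.0225, 0, 0, 0, 0, 0], [-0.004, 0.0225, 0, 0, 0, 0, 0], [-0.004, 0.0225, 0, 0, 0, 0, 0], [-0.004, 0.0225, 0, 0, 0, 0, 0], [-0.004, 0.0225, 0, 0, 0, 0, 0], [-0.004, 0.0225, 0, 0, 0, 0, 0], [-0.004, 0.0225, 0, 0, 0, 0, 0], [-0.004, 0.0225, 0, 0, 0, 0, 0], [-0.004, 0.0225, 0, 0, 0, 0, 0], [-0.004, 0.0225, 0, 0, 0, 0, 0], [-0.004, 0.0225, 0, 0, 0, 0, 0], [0, 0, 0, 0, 0, 0, 0]]]}}

```text
time: 24.2
eef_pos: [0.5138, 0.1388, 0.1362]
ee_rot: [0.0, 0.121, 0.993, 0.0]
wrist_force: [-0.0, -0.4, -2.4]
opening: 0.0138
gripper_force: 55.0
```

Run:
```python
from h import *
st=read_state();print(st['eef_pos'],st['wrist_force'],st['ee_rot'])
a=save('wrist','w6.png')['pixels'];t=save('scene','s6.png')['pixels']
c=np.hstack([cv2.resize(a[40:390,140:420],(400,500),interpolation=cv2.INTER_CUBIC),cv2.resize(t[150:275,170:270],(400,500),interpolation=cv2.INTER_CUBIC)]);cv2.imwrite('pics/w6c.png',c[...,::-1])
```

```text
[0.513814   0.13878691 0.1362326 ] [-0.00684    -0.41450173 -2.38201678] [1.47502791e-04 1.20748750e-01 9.92683086e-01 9.66208098e-05]
```

View pics/w6c.png

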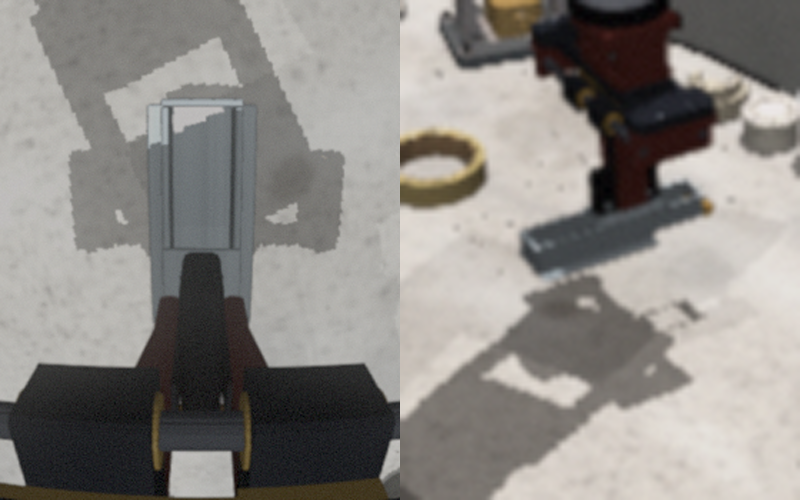

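Chute empty and level over clear bench. Setting down.

{"fn": "play_rows", "kwargs": {"increments": [[[0, 0, 0.02, 0, 0, 0, 0], [0, 0, 0.02, 0, 0, 0, 0], [0, 0, 0.02, 0, 0, 0, 0], [0, 0, 0.015, 0, 0, 0, 0], [0, 0, 0.01, 0, 0, 0, 0], [0, 0, 0.005, 0, 0, 0, 0], [0, 0, 0.002, 0, 0, 0, 0], [0, 0, 0, 0, 0, 0, 0]]]}}

```text
time: 25.3
eef_pos: [0.513, 0.1373, 0.0445]
ee_rot: [0.0, 0.122, 0.993, 0.0]
wrist_force: [0.4, -0.4, -2.4]
opening: 0.0137
gripper_force: 55.0
```

{"fn": "play_rows", "kwargs": {"increments": [[[0, 0, 0.0006, 0, 0, 0, 0], [0, 0, 0.0006, 0, 0, 0, 0], [0, 0, 0, 0, 0, 0, 0], [0, 0, 0, 0, 0, 0, 0]]]}}

```text
time: 25.8
eef_pos: [0.513, 0.1373, 0.0433]
ee_rot: [0.0, 0.122, 0.993, 0.0]
wrist_force: [-0.5, 0.7, 0.6]
opening: 0.0137
gripper_force: 55.0
```

Touching the bench (weight is off). Release and rise.

{"fn": "play_rows", "kwargs": {"increments": [[[0, 0, 0, 0, 0, 0, 0.02], [0, 0, 0, 0, 0, 0, 0.03], [0, 0, 0, 0, 0, 0, 0.04], [0, 0, 0, 0, 0, 0, 0.05], [0, 0, 0, 0, 0, 0, 0.06], [0, 0, -0.02, 0, 0, 0, 0.06], [0, 0, -0.04, 0, 0, 0, 0.06], [0, 0, -0.04, 0, 0, 0, 0.06], [0, 0, -0.04, 0, 0, 0, 0.06], [0, 0, -0.04, 0, 0, 0, 0.06], [0, 0, 0, 0, 0, 0, 0.06], [0, 0, 0, 0, 0, 0, 0.06]]]}}

```text
time: 27.3
eef_pos: [0.5122, 0.1371, 0.2224]
ee_rot: [-0.0, 0.122, 0.993, -0.0]
wrist_force: [0.3, 0.8, -0.5]
opening: 0.0603
gripper_force: 0.0
```

Run:
```python
from h import *
a=save('wrist','w7.png')['pixels'];t=save('scene','s7.png')['pixels']
c=np.hstack([cv2.resize(a[90:270,20:340],(480,270)),cv2.resize(t[180:300,180:322],(320,270),interpolation=cv2.INTER_CUBIC)]);cv2.imwrite('pics/w7c.png',c[...,::-1])
st=read_state();print(st['eef_pos'],st['opening'],st['time'])
```

```text
[0.51183774 0.13703887 0.22160214] 0.060186323503784556 27.4
```

View pics/w7c.png

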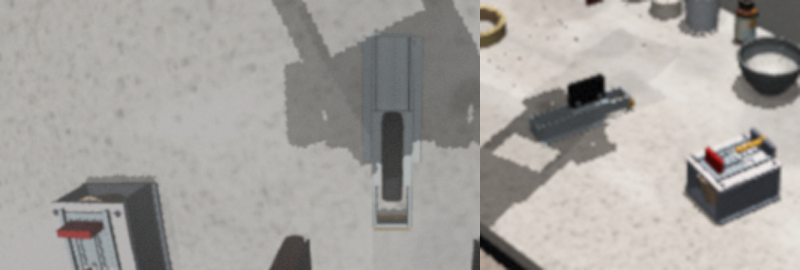

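```bash
python3 -c "
from h import *
print(finish_job())"
```

```text
the job is handed in; nothing more can be done
None
```

The job is handed in, but I got no verdict back. I saw the chute empty and upright on the bench, the gate shut and no slugs left on the deck, but I couldn't see the slugs inside the crucible. The gate was pressed at its stop with about 8–11.5 N by the wrist readings, and I viewed 11 pictures, one over the limit of 10.

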